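# Set the flip tags on the bolt-bin board

## Robot

A 6-joint arm with a two-finger parallel gripper is mounted at the origin on the work surface. World frame = base frame: x ahead of the robot, y to its left, z up, the work surface at z = 0. Lengths are in mm, angles in rad, forces in N, time in s.
With the tool pointing down it reaches from about 400 to 925 mm from the base axis. Payload 12.5 kg.
Tool frame: the origin (TCP) lies midway between the tips of the shut fingers; the grasp point (between the pads) lies 19 mm behind it; z points along the fingers, y is the line along which they close (so a half turn about z gives the same grasp; the last joint's range is limited). The gripper opens to 95 mm and grips with 3 to 60 N. Pads are 20 mm wide; open, the fingers measure 119 mm over their backs; the gripper's body (75 mm by 180 mm) begins 59 mm behind the grasp point.
Start: joints at [1.107, 0.491, 1.559, -0, 1.092, -0.106], TCP at [218.868, 585.443, 214.661] pointing down, gripper open.
Joint ranges: [-3.1, 3.1], [-0.84, 2.19], [0.05, 2.79], [-1.13, 4.28], [0.06, 2.93], [-2.69, 2.69]. Speed limits (rad/s): [2.22, 2.22, 2.79, 3.14, 3.14, 3.14].

## Interface

Orientations are given as [roll, pitch, yaw] about the fixed x, y, z axes, in that order (R = Rz(yaw) Ry(pitch) Rx(roll)).
In Python, from cell import state, read_camera, camera_info, env gives the robot as it stands.
- The arm moves only by the tool move_arm, never from a script. Its argument "commands" is a list of rows, each a list of 3 entries, a list of its own where there are three numbers: the shift along the world's x, y, z in cm, then the turn, a rotation vector about the world's x, y, z in degrees, then the opening, from 0 (shut) to 1 (fully open). A call has 1 to 10 rows; each row shifts and turns the commanded pose from where the row before left it; what a row does not reach is not made up. A row lasts 1/10 s, in which the tool goes at most 50 mm and 8.59 degrees, less where a joint would pass 70% of its speed; a pose out of reach is approached as far as the arm can. A call with a gripper value outside its range is refused whole. The fingers move at their own pace and stop on an object; the grip force is fixed at half the most. Time passes only in rows, so rows that do not move let the fingers close. It gives the time, the measured TCP pose, the force, the opening and the grip force at its end, in the units of the state.
- state(): the state, without advancing time (a new reading comes with each control period).
- read_camera(name): name is "scene" or "top" or "wrist"; returns the picture (400x640x3 uint8, blue, green, red); there is no depth.
- camera_info(name): a dict with "K" (3x3 intrinsics, pixels), "cam_to_world" (4x4, takes a point from camera to world coordinates). Camera axes: x right, y down, z forward; pixel columns grow to the right and rows downward; lengths in mm; the calibration is good to about 2 mm. The wrist camera is an equidistant fisheye: a pixel r from the principal point sees the ray r / f radians off the axis. A picture is of the moment at which its call begins: read the wrist's pose just before it. camera_info takes no time and is no camera call; for the wrist camera it gives the pose at the moment of the call.
- env.job_done(): hands the job in; it is judged then, once.
The state is a dict: "t": time; "joints": joint angles; "qvel": joint speeds; "tau": joint torques, N m; "eef_pos": TCP position; "tcp_rot": TCP orientation; "ft_force": force on the tool from outside, world axes, zero at the start; "moment": the same for the moment, N m; "opening": opening from 0.0 (shut) to 1.0 (fully open); "grip_force": force on a finger pad.
Only numpy, scipy, OpenCV 4.12 (cv2) and the standard library are available. Lean on these libraries where they do the work, as an engineer would, in place of code of your own. Each camera call takes 0.05 s, during which the arm holds its last target. There are 200 camera calls.

## Task

Set the hinged flip tags on the stock board so that only the full bins show the disc: the tag of each full bin must lie back towards its bin with the disc up, and the tag of each empty bin must lie forward, away from its bin, with the bar up. Gently push over the tags that are wrong with the fingertips, without picking anything up, and leave the can, the cup and the screwdriver where they are.

Things in the scene. Friction and masses are not known exactly. Their poses are not given: they have to be found in the camera images.
- bin_a: Bin A: blue open bin, heaped full of steel bolts, with a flip tag on a bracket before it, all fixed. Origin on the board (6 mm above the table) straight below the middle of the tag's hinge; x points level from hinge to bin, y along the row, z up. Bin: x = +117 to +217 mm, 92 mm wide, 60 mm high; bolts up to 75 mm above the origin. Bracket: 64 mm wide, 56 mm deep, 34 mm high.
- bin_b: Bin B: blue open bin, heaped full of steel bolts, with a flip tag on a bracket before it, all fixed. Origin on the board (6 mm above the table) straight below the middle of the tag's hinge; x points level from hinge to bin, y along the row, z up. Bin: x = +117 to +217 mm, 92 mm wide, 60 mm high; bolts up to 75 mm above the origin. Bracket: 64 mm wide, 56 mm deep, 34 mm high.
- bin_c: Bin C: blue open bin, empty, with a flip tag on a bracket before it, all fixed. Origin on the board (6 mm above the table) straight below the middle of the tag's hinge; x points level from hinge to bin, y along the row, z up. Bin: x = +117 to +217 mm, 92 mm wide, 60 mm high; inside bare. Bracket: 64 mm wide, 56 mm deep, 34 mm high.
- bin_d: Bin D: blue open bin, empty, with a flip tag on a bracket before it, all fixed. Origin on the board (6 mm above the table) straight below the middle of the tag's hinge; x points level from hinge to bin, y along the row, z up. Bin: x = +117 to +217 mm, 92 mm wide, 60 mm high; inside bare. Bracket: 64 mm wide, 56 mm deep, 34 mm high.
- tag_a (a joint): Angle of bin A's tag (white plate 46 mm wide, 52 mm long, 4 mm thick, 40 g) on its level hinge along the unit's y. 0 upright; stops at +0.9 rad = leaned back towards the bin, DISC face up (full), and -0.9 rad = leaned forward, away from the bin, BAR face up (reorder). Swings freely (hinge friction 0.001 N m; slick polymer, about 0.3 on a finger): past upright it falls by its own weight onto the other stop.
- tag_b (a joint): Angle of bin B's tag (white plate 46 mm wide, 52 mm long, 4 mm thick, 40 g) on its level hinge along the unit's y. 0 upright; stops at +0.9 rad = leaned back towards the bin, DISC face up (full), and -0.9 rad = leaned forward, away from the bin, BAR face up (reorder). Swings freely (hinge friction 0.001 N m; slick polymer, about 0.3 on a finger): past upright it falls by its own weight onto the other stop.
- tag_c (a joint): Angle of bin C's tag (white plate 46 mm wide, 52 mm long, 4 mm thick, 40 g) on its level hinge along the unit's y. 0 upright; stops at +0.9 rad = leaned back towards the bin, DISC face up (full), and -0.9 rad = leaned forward, away from the bin, BAR face up (reorder). Swings freely (hinge friction 0.001 N m; slick polymer, about 0.3 on a finger): past upright it falls by its own weight onto the other stop.
- tag_d (a joint): Angle of bin D's tag (white plate 46 mm wide, 52 mm long, 4 mm thick, 40 g) on its level hinge along the unit's y. 0 upright; stops at +0.9 rad = leaned back towards the bin, DISC face up (full), and -0.9 rad = leaned forward, away from the bin, BAR face up (reorder). Swings freely (hinge friction 0.001 N m; slick polymer, about 0.3 on a finger): past upright it falls by its own weight onto the other stop.
- hinge_a (a point): Middle of the hinge axis of bin A's tag, 22 mm above that unit's origin (28 mm above the table).
- edge_a (a point): Middle of the free edge of bin A's tag, 56 mm from the hinge axis; at rest 63 mm above the table and 44 mm to one side of the hinge, with open space below it.
- hinge_b (a point): Middle of the hinge axis of bin B's tag, 22 mm above that unit's origin (28 mm above the table).
- edge_b (a point): Middle of the free edge of bin B's tag, 56 mm from the hinge axis; at rest 63 mm above the table and 44 mm to one side of the hinge, with open space below it.
- hinge_c (a point): Middle of the hinge axis of bin C's tag, 22 mm above that unit's origin (28 mm above the table).
- edge_c (a point): Middle of the free edge of bin C's tag, 56 mm from the hinge axis; at rest 63 mm above the table and 44 mm to one side of the hinge, with open space below it.
- hinge_d (a point): Middle of the hinge axis of bin D's tag, 22 mm above that unit's origin (28 mm above the table).
- edge_d (a point): Middle of the free edge of bin D's tag, 56 mm from the hinge axis; at rest 63 mm above the table and 44 mm to one side of the hinge, with open space below it.
- board: Fixed metal board, 300 x 430 x 6 mm, with four units in a row along its y, 100 mm apart. Origin on the table, below the line of hinges, mid-row; x points towards the bins. It spans x = -68 to +232 mm; 36 mm high lip at the far end. Between a leaned-back tag's free edge and its bin are 73 mm of free space.
- tin: Bystander: closed metal can standing beside the board's -y end, level with the tags, 72 mm diameter, 100 mm high; origin at the centre of its underside. Loose.
- cup: Bystander: white plastic mixing cup standing beside the board's -y end, level with the bins, 72 mm across the rim, 85 mm high; origin at the centre of its underside. Loose.
- driver: Bystander: screwdriver lying on the table beside the board's +y end, about 200 mm long and 26 mm thick, along its own x axis. Loose.

How it is judged (in metres and radians):
At the end, for the whole second after the job is handed in: The tags of both full bins (A, B) rest leaned back towards their bins (joint above 0.75 rad, disc up), the tags of both empty bins (C, D) rest leaned forward (joint below -0.75 rad, bar up), all at rest (under 0.2 rad/s) (value of joint each of tag_a, tag_b above 0.75 rad and value of joint each of tag_c, tag_d below -0.75 rad and velocity of joint tag_a between -0.2 and 0.2 rad/s and velocity of joint tag_b between -0.2 and 0.2 rad/s and velocity of joint tag_c between -0.2 and 0.2 rad/s and velocity of joint tag_d between -0.2 and 0.2 rad/s); the robot touches nothing.
It fails at once if the can is moved more than 20 mm or lifted (distance of tin from where it was at the start of the episode above 0.02 m or height (world z) of tin above 0.012 m).
It fails at once if the cup is moved more than 20 mm or lifted (distance of cup from where it was at the start of the episode above 0.02 m or height (world z) of cup above 0.012 m).
It fails at once if the screwdriver is moved more than 20 mm or lifted (distance of driver from where it was at the start of the episode above 0.02 m or height (world z) of driver above 0.03 m).
It fails at once if a tag or its bin is pushed harder than 20 N (contact force between any of bin_a, bin_b, bin_c, bin_d and anything else above 20 N).
It also fails if it takes over 38 s, if anything falls off the work surface, if the arm or the gripper's body presses on something with over 40 N, if the wrist force passes 120 N, or if a joint passes its speed limit or range.

## Working session

There is one attempt and no reset: what is moved stays moved. The work goes in short steps, Python scripts to look and compute and a tool call to move; the robot and the scene stay as the last step left them, time stands still between calls to the robot, and variables do not carry over. Pictures are saved under pics/ and viewed, at most 10 in all, crops included, and the job is handed in when it is done.

Besides the shell and the picture viewer there is one more tool, called after "Request:" as a command line: name --argument value ..., lists and objects as JSON in quotes. move_arm: Moves the arm, as the interface text tells. Its arguments: {"type":"object","properties":{"commands":{"type":"array"}},"required":["commands"]}

```bash
mkdir -p pics
python3 - <<'E'
from cell import *
import cv2
for n in("scene","top"):
    cv2.imwrite(f"pics/{n}0.png",read_camera(n)); i=camera_info(n); print(n,i["K"],i["cam_to_world"])
E
```

```text
scene [[462.2510379    0.         320.3719591 ]
 [  0.         462.2510379  199.97894158]
 [  0.           0.           1.        ]] [[ 6.88820335e-01  4.12806694e-01 -5.95917091e-01  1.16814922e+03]
 [ 7.24908786e-01 -3.85638165e-01  5.70780569e-01 -5.43956184e+02]
 [ 5.81366594e-03 -8.25150798e-01 -5.64882609e-01  6.38879864e+02]
 [ 0.00000000e+00  0.00000000e+00  0.00000000e+00  1.00000000e+00]]
top [[455.42132673   0.         314.67090799]
 [  0.         455.42132673 198.38161042]
 [  0.           0.           1.        ]] [[-1.43036156e-02 -9.88995909e-01  1.47249786e-01  3.99191783e+02]
 [-9.99528803e-01  1.81423324e-02  2.47594028e-02 -4.40300698e+00]
 [-2.71584026e-02 -1.46826253e-01 -9.88789397e-01  1.26248878e+03]
 [ 0.00000000e+00  0.00000000e+00  0.00000000e+00  1.00000000e+00]]
```

View pics/scene0.png

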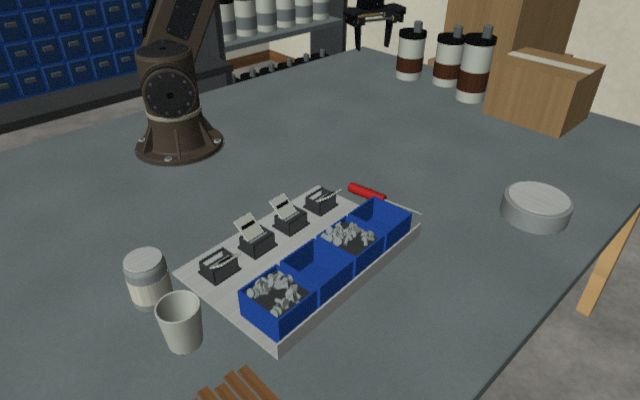

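View pics/top0.png

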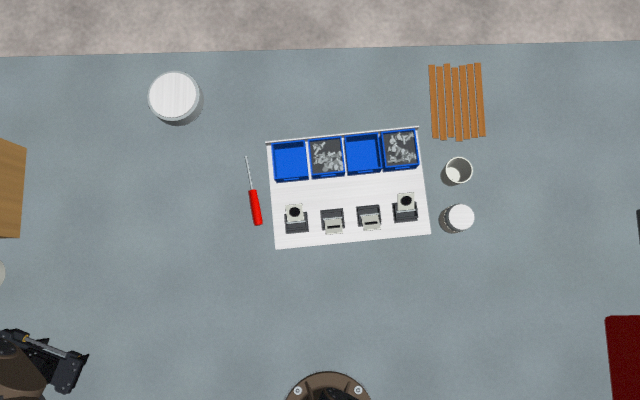

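The top view shows units at columns 296, 332, 369 and 405, row about 215. From the left they are empty with the disc (wrong), full with the bar (wrong), empty with the bar (right) and full with the disc (right). The driver is at (250,190), the can at (460,218) and the cup at (458,170). I'll zoom in on both views.

```bash
python3 - <<'E'
import cv2,numpy as np
a=cv2.imread("pics/top0.png")[185:255,260:440]; b=cv2.imread("pics/scene0.png")[175:290,180:360]
a=cv2.resize(a,None,fx=4.4,fy=4.4,interpolation=2);b=cv2.resize(b,None,fx=4.4,fy=4.4,interpolation=2)
cv2.imwrite("pics/ta.png",a);cv2.imwrite("pics/sb.png",b)
E
cat > h.py <<'E'
import numpy as np
from cell import camera_info
def ray(n,p):
    i=camera_info(n);T=np.array(i["cam_to_world"]);d=T[:3,:3]@np.linalg.solve(np.array(i["K"]),[p[0],p[1],1]);return T[:3,3],d
def plane(n,p,z):
    o,d=ray(n,p);return o+d*(z-o[2])/d[2]
def two(p,q):
    o,d=ray("top",p);o2,e=ray("scene",q);s=np.linalg.lstsq(np.c_[d,-e],o2-o,rcond=None)[0]
    P,Q=o+d*s[0],o2+e*s[1];return (P+Q)/2,np.linalg.norm(P-Q)
E
```

```text
(no output)
```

View pics/ta.png

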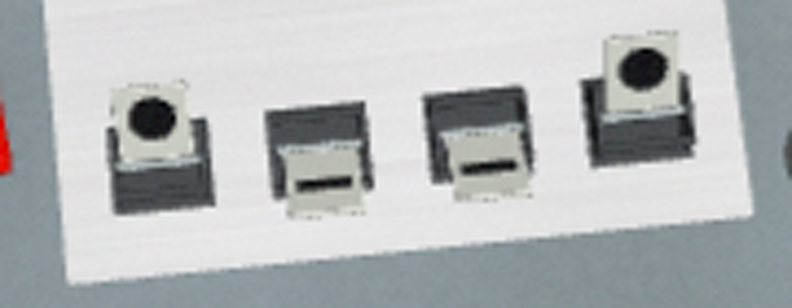

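View pics/sb.png

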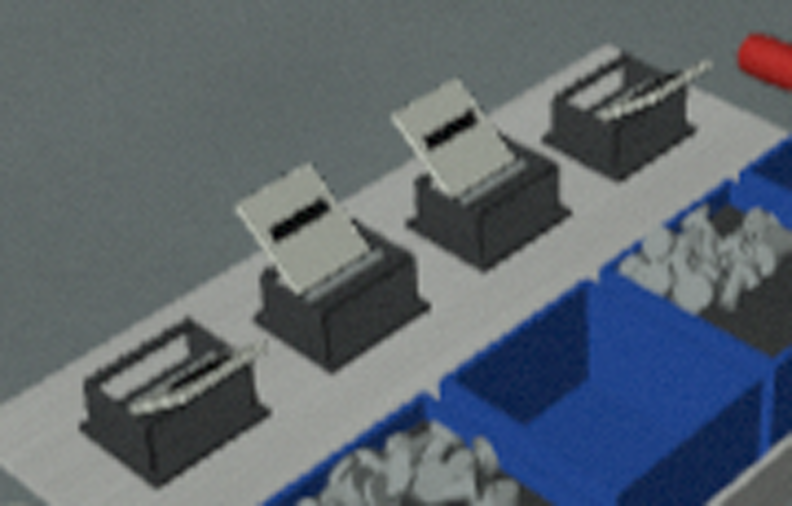

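Run:
```python
from h import *
t=lambda u,v:(u/4.4+260-.3,v/4.4+185-.3); s=lambda u,v:(u/4.4+180-.3,v/4.4+175-.3)
P=lambda *a:print(*[np.round(x,1) for x in a])
c1,c2=plane("top",t(68,283),6),plane("top",t(752,215),6)
yb=(c1-c2)[:2];print(np.linalg.norm(yb),np.degrees(np.arctan2(-yb[0],yb[1])));yb/=np.linalg.norm(yb);xb=np.array([yb[1],-yb[0]])
P(c1,c2,(c1+c2)[:2]/2+68*xb)
o=(c1+c2)[:2]/2+68*xb
for k in(150,50,-50,-150):P(o+k*yb)
print("tag2 free edge L/R");P(*two(t(364,210),s(458,80)));P(*two(t(288,215),s(392,117)))
print("two view: L corner other");P(*two(t(288,215),s(458,80)));P(*two(t(364,210),s(392,117)))
print("tag1 free edge");P(plane("top",t(112,86),63),plane("top",t(184,83),63)); P(*two(t(112,86),s(712,62)))
print("hinges z28");P(*[plane("top",t(*p),28) for p in((160,163),(325,147),(483,133),(643,115))])
for p in((246,157),(262,225),(257,190)):P(plane("top",p,13))
```

```text
428.5443369062469 4.762059085871526
[447.5 137.8   6. ] [ 483.  -289.2    6. ] [533.  -70.1]
[520.6  79.4]
[528.9 -20.2]
[ 537.2 -119.9]
[ 545.5 -219.5]
tag2 free edge L/R
[494.8 -32.5  80.4] 32.9
[474.4 -16.   44.2] 37.4
two view: L corner other
[483.3  -1.3  62.2] 1.7
[485.7 -46.6  61.6] 1.1
tag1 free edge
[563.5 104.5  63. ] [564.5  60.8  63. ]
[562.7 103.7  64.4] 1.7
hinges z28
[519.6  78.1  28. ] [527.8 -24.1  28. ] [ 534.8 -121.8   28. ] [ 544.3 -220.6   28. ]
[707.  219.2  13. ]
[513.7 173.3  13. ]
[611.9 187.6  13. ]
```

```bash
python3 -c "
from cell import *
s=state();print(s['t'],s['eef_pos'],s['tcp_rot'],s['opening'])"
```

```text
0.1 [218.75557183 585.227859   214.11746383] [-3.14057497e+00 -9.63661919e-05  2.78381978e+00] 1.0042921221117778
```

Request:
move_arm --commands '[[[3,-4,0],[0,0,0],0],[[3,-4,0],[0,0,0],0],[[3,-4,0],[0,0,0],0],[[3,-4,0],[0,0,0],0],[[3,-4,0],[0,0,0],0],[[3,-4,0],[0,0,0],0],[[3,-4,0],[0,0,0],0],[[3,-4,0],[0,0,0],0]]'

```text
t: 0.9
eef_pos: [459.7, 263.6, 214.6]
tcp_rot: [-3.142, -0.0, 2.784]
ft_force: [1.3, 1.4, -0.2]
opening: 0.382
grip_force: 0.0
```

Request:
move_arm --commands '[[[2.8,-3.6,0],[0,0,5],0],[[2.8,-3.6,0],[0,0,5],0],[[2.8,-3.6,0],[0,0,5],0],[[2.8,-3.6,0],[0,0,5],0],[[2.8,-3.6,-2],[0,0,5],0],[[0,0,-4],[0,0,0],0],[[0,0,-3.5],[0,0,0],0],[[0,0,0],[0,0,0],0]]'

```text
t: 1.7
eef_pos: [596.7, 84.9, 115.4]
tcp_rot: [3.141, -0.008, -3.064]
ft_force: [0.1, -0.2, 0.7]
opening: 0.006
grip_force: 0.0
```

Run:
```python
from cell import *
import cv2
cv2.imwrite("pics/s2.png",cv2.resize(read_camera("scene")[100:300,150:450],None,fx=2.6,fy=2.6))
```

```text
(no output)
```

View pics/s2.png

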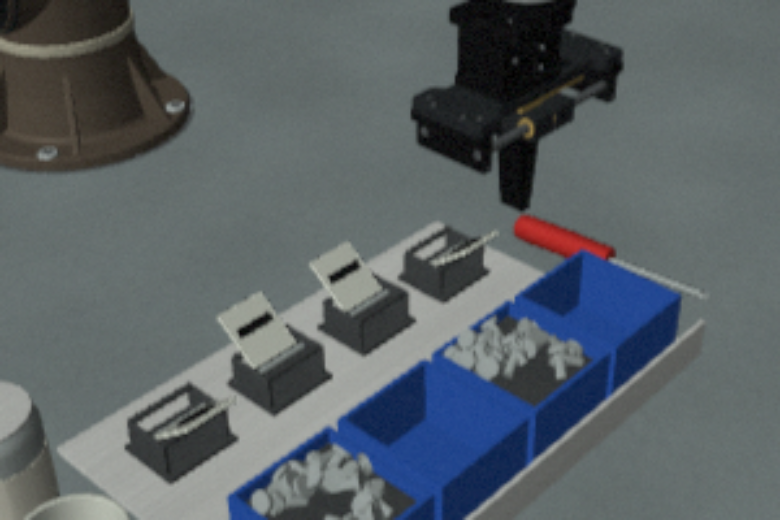

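The fingers are shut, with their tip at crop (515,207), above the gap between tag 1 and its bin. I'll check that pixel against the measured TCP before going down.

Run:
```python
from h import *
from cell import *
print(plane("scene",(150+516/2.6,100+207/2.6),115), state()["eef_pos"])
```

```text
[600.56199985  82.72074553 115.        ] [597.974878    85.2896851  118.20007211]
```

Request:
move_arm --commands '[[[0,0,-3],[0,0,0],0],[[0,0,-2.5],[0,0,0],0],[[0,0,-1.5],[0,0,0],0],[[0,0,0],[0,0,0],0],[[-1,0,0],[0,0,0],0],[[-1,0,0],[0,0,0],0],[[-0.5,0,0],[0,0,0],0],[[-0.5,0,0],[0,0,0],0]]'

```text
t: 2.55
eef_pos: [568.7, 85.5, 50.7]
tcp_rot: [3.142, 0.002, -3.063]
ft_force: [1.1, 0.1, 0.8]
opening: 0.007
grip_force: 0.3
```

Request:
move_arm --commands '[[[-0.5,0,0],[0,0,0],0],[[-0.5,0,0],[0,0,0],0],[[-0.5,0,0],[0,0,0],0],[[-0.5,0,0],[0,0,0],0],[[-0.5,0,0],[0,0,0],0],[[-0.5,-0.1,0],[0,0,0],0],[[-0.5,-0.1,0],[0,0,0],0],[[-0.5,-0.1,0],[0,0,0],0],[[-0.5,0,0],[0,0,0],0],[[0,0,0],[0,0,0],0]]'

```text
t: 3.55
eef_pos: [523.2, 82.4, 49.7]
tcp_rot: [3.141, -0.001, -3.063]
ft_force: [-0.1, 0.1, -0.0]
opening: 0.003
grip_force: 0.0
```

Request:
move_arm --commands '[[[-0.5,0,0],[0,0,0],0],[[0,0,0],[0,0,0],0],[[0,0,3],[0,0,0],0],[[0,0,4],[0,0,0],0],[[-1.7,-2.7,0],[0,0,0],0],[[-1.7,-2.7,0],[0,0,0],0],[[-1.7,-2.7,0],[0,0,0],0],[[-1.7,-2.7,0],[0,0,0],0],[[0,0,0],[0,0,0],0]]'

```text
t: 4.45
eef_pos: [449.3, -27.4, 119.8]
tcp_rot: [3.141, -0.001, -3.065]
ft_force: [0.5, -0.3, -0.3]
opening: 0.006
grip_force: 0.0
```

Run:
```python
from cell import *
import cv2
cv2.imwrite("pics/s3.png",cv2.resize(read_camera("scene")[100:300,150:450],None,fx=2.6,fy=2.6))
```

```text
(no output)
```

View pics/s3.png

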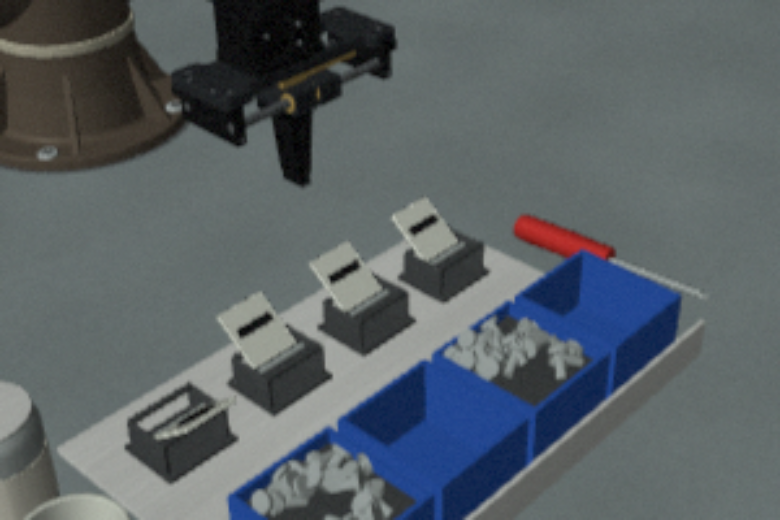

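Tag 1, at crop (425,230), now lies forward with the bar up. The finger at (297,183) is in front of tag 2, so I'll push that one next.

Request:
move_arm --commands '[[[0,0.2,-3],[0,0,0],0],[[0,0,-2.5],[0,0,0],0],[[0,0,-1.5],[0,0,0],0],[[0,0,0],[0,0,0],0],[[1,0,0],[0,0,0],0],[[1,0,0],[0,0,0],0],[[0.5,0,0],[0,0,0],0],[[0.5,0,0],[0,0,0],0],[[0.5,0,0],[0,0,0],0],[[0.5,0.1,0],[0,0,0],0]]'

```text
t: 5.5
eef_pos: [491.3, -22.6, 49.8]
tcp_rot: [3.142, 0.0, -3.063]
ft_force: [-0.6, -1.3, -0.3]
opening: 0.004
grip_force: 0.1
```

Request:
move_arm --commands '[[[0.5,0.1,0],[0,0,0],0],[[0.5,0.1,0],[0,0,0],0],[[0.5,0,0],[0,0,0],0],[[0.5,0.1,0],[0,0,0],0],[[0.5,0,0],[0,0,0],0],[[0.5,0,0],[0,0,0],0],[[0.5,0,0],[0,0,0],0],[[0.4,0,0],[0,0,0],0],[[0,0,0],[0,0,0],0]]'

```text
t: 6.4
eef_pos: [530.4, -19.6, 49.6]
tcp_rot: [3.142, 0.0, -3.063]
ft_force: [-0.4, 0.4, -0.9]
opening: 0.005
grip_force: 0.0
```

Request:
move_arm --commands '[[[0,0,3],[0,0,0],0],[[0,0,4],[0,0,0],0],[[-4,0,4],[0,0,0],0],[[-4,0,4],[0,0,0],0],[[-2,0,0],[0,0,0],0],[[0,0,0],[0,0,0],0],[[0,0,0],[0,0,0],0]]'

```text
t: 7.1
eef_pos: [439.6, -19.7, 190.5]
tcp_rot: [-3.141, 0.001, -3.063]
ft_force: [0.5, -0.3, -0.4]
opening: 0.0
grip_force: 0.0
```

Run:
```python
from cell import *
import cv2
cv2.imwrite("pics/s4.png",cv2.resize(read_camera("scene")[100:300,150:450],None,fx=2.6,fy=2.6))
```

```text
(no output)
```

View pics/s4.png

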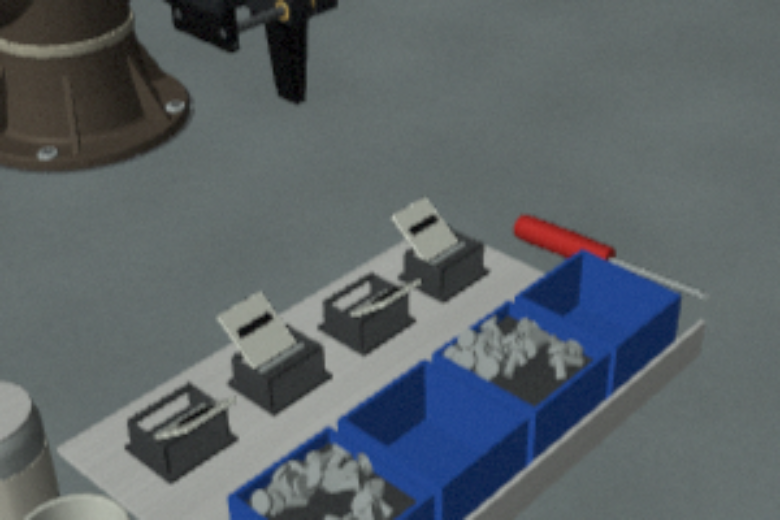

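All four tags are now right: both full bins' tags (crop (385,295) and (200,415)) lean back and both empty bins' tags (425,230) and (258,330) lean forward. The arm is clear, so I'll hand in.

```bash
python3 -c "
from cell import *
print(env.job_done())"
```

```text
the job is handed in; nothing more can be done
None
```

Job handed in at about 7 s: I flipped the two wrong tags, so the last picture shows both full bins' tags leaning back (disc) and both empty bins' tags forward (bar), and the arm went nowhere near the can, cup or screwdriver; no verdict was returned.

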